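Stop the fork stand from rocking

ROBOT

A 6-joint arm with a two-finger parallel gripper is mounted at the origin on the work surface. World frame = base frame: x ahead of the robot, y to its left, z up, the work surface at z = 0. Lengths are in m, angles in rad, forces in N, time in s.
With the tool pointing down it reaches from about 0.375 to 0.925 m from the base axis. Payload 5.7 kg.
Tool frame: the origin (TCP) lies midway between the tips of the shut fingers; the grasp point (between the pads) lies 19 mm behind it; y points along the fingers, x is the direction in which the jaws open and shut, and the axes are right-handed (so a half turn about y gives the same grasp; the last joint's range is limited). The gripper opens to 85 mm and grips with 20 to 120 N. Pads are 22 mm wide; open, the fingers measure 114 mm over their backs; the gripper's body (76 mm by 85 mm) begins 54 mm behind the grasp point. The pads swing forward as they close: fully open they stand 13 mm farther back than shut.
Start: joints at [0.997, 0.359, 1.51, -0, 1.272, -0.115], TCP at [0.266, 0.538, 0.231] pointing down, gripper open.
Joint ranges: [-2.97, 2.97], [-1.01, 2.36], [0.21, 2.38], [-0.96, 4.11], [0.2, 2.71], [-2.98, 2.98]. Speed limits (rad/s): [2.39, 2.39, 3.14, 3.14, 3.14, 3.14].

INTERFACE

Orientations are given as a unit quaternion [w, x, y, z].
In Python, from workcell import * gives the robot as it stands. The module is installed in compiled form; this text tells all that it offers.
- The arm moves only by the tool carry_out, never from a script. Its argument "targets" is a list that holds one entry, the list of rows, each a list of 7 numbers: the shift along the tool's x, y, z in m, then the turn, a rotation vector about the tool's x, y, z in rad, then the finger opening in m, from 0 to 0.0854. A call has 1 to 8 rows; each row is the pose to reach, as a shift and turn from the pose commanded when the call began, along the tool's axes at that moment; what a row does not reach only later rows make up. A row lasts 1/12 s, in which the tool goes at most 41.7 mm and 7.16 degrees, less where a joint would pass 70% of its speed; a pose out of reach is approached as far as the arm can. A call with a gripper value outside its range is refused whole. The fingers move at their own pace and stop on an object; "squeeze" is the grip in N (left out, the last holds). Time passes only in rows, so rows that repeat a pose let the fingers close. It gives the time, the measured TCP pose, the force and the opening at its end, in the units of the state.
- get_state(): the state, without advancing time (a new reading comes with each control period).
- read_camera(name): name is "scene" or "top" or "wrist"; returns a dict with "img" (400x640x3 uint8, red, green, blue), "vfov" (degrees; the focal length in pixels is half the picture's height over the tangent of half this angle, whatever the lens; pixels are square), "cx", "cy" (the principal point, pixels), "R" (3x3) and "t" (3): a world point X has camera coordinates R X + t. Camera axes: x right, y down, z forward; pixel columns grow to the right and rows downward; lengths in m; the calibration is good to about 2 mm. The wrist camera is an equidistant fisheye: a pixel r from the principal point sees the ray r / f radians off the axis. A picture is of the moment at which its call begins. There is no depth.
- job_done(): hands the job in, once; it reports no verdict.
Trained networks look in the newest picture that a camera, given by its name, has taken for a name from the list of things; names that differ only in an ending like _2 or _b are one class to them, and where a whole thing is asked for, a point or a joint stands for the part that bears it (a point fixed in the world has none). Each returns a list of dicts, best first, with "score" (0 to 1); they miss things now and then, are a little off and sometimes report something else, mostly with a low value. They report only what shows in the picture. A call takes as long as a camera call.
- search_frame(label, camera): "box" ([left, top, width, height] in pixels, round what is visible of it).
- landmark_of(label, camera): "at" ([column, row] in pixels: a listed point, or the origin of a listed thing).
The state is a dict: "clock": time; "q": joint angles; "dq": joint speeds; "joint_torque": joint torques, N m; "position": TCP position; "ee_rot": TCP orientation; "wrist_force": force on the tool from outside, world axes, zero at the start; "wrist_torque": the same for the moment, N m; "finger_gap": opening from 0.0 (shut) to 1.0 (fully open).
Only numpy, scipy, OpenCV 4.12 (cv2) and the standard library are available. Lean on these libraries where they do the work, as an engineer would, in place of code of your own. Each camera call takes 0.05 s, during which the arm holds its last target. There are 200 camera calls.

TASK

Move the blue tuning fork stand by its central post onto the middle of the black rubber mat, put it down gently and let go of it. It rocks there because its orange-knobbed foot is too short: then screw that foot down by its knob until the stand no longer rocks and all four feet clearly carry weight, but not so far that a neighbouring foot is lifted. Leave the other things on the shelf where they are.

Things in the scene. Friction and masses are not known exactly. Their poses are not given: they have to be found in the camera images.
- stand: Tuning fork stand, 0.85 kg, loose: a blue square plate 180 x 180 mm, 12 mm thick (top 44 mm above the soles), on four feet. Origin: middle of the plate, at the level of the three fixed feet's soles; z up, x and y along the sides. A black coil box (50 x 50 mm, top at 62 mm) makes the corner (-x, -y) heavier, so before adjustment it rests level on its three fixed feet.
- post (a point): Top centre of the stand's round upright aluminium post, the handle for lifting: 34 mm diameter, its free length 45 mm down from this point (a blue flange of 56 mm diameter below it), on the stand's axis, 95 mm above the stand's origin.
- foot_a: Fixed rubber foot of the stand at its corner (-66, +66) mm: a dome 26 mm across. Origin at the sole.
- foot_b: Fixed rubber foot at the corner (-66, -66) mm, under the coil box. Origin at the sole.
- foot_c: Fixed rubber foot at the corner (+66, -66) mm. Origin at the sole.
- levelling_foot: The adjustable foot in the stand's corner (+66, +66) mm. Origin on the knob's axis, at the level of the fixed feet's soles; it does not show how far the foot is screwed out. At the start its own rubber sole is 2.5 to 8.5 mm higher than the fixed soles: how much is not told, it must be felt or seen. The sole gives 1 mm per 1.5 N; 1.2 mm of squeeze is right (0.5 to 1.8 will do).
- knob (a point): Top centre of the foot's upright orange drum knob: 46 mm diameter, 32 mm high, top 86 mm above the soles' level, narrow collar below it. It turns in place, it does not rise or sink. Clockwise seen from above drives the sole down 14 mm per turn (2.23 mm per rad), against 0.06 N m; it stays where left. A push of 0.7 N down on it rocks the stand over feet a and c, its top going 86 mm outward per 93 mm down, until the foot touches.
- mat: Square black rubber mat, 250 x 250 mm, 5 mm thick, fixed flat on the steel shelf. Origin: centre of its underside, at the shelf's level (its top is 5 mm higher).
- chladni_plate: Square aluminium plate, 160 mm, 4 mm thick, lying flat. Bystander. Origin: centre of its underside.
- bridge: Boxwood sonometer bridge, 90 mm long (along its y), 22 mm wide, 32 mm high. Bystander. Origin: centre of its underside.
- bung: Large black rubber bung, 64 mm diameter, 50 mm high, standing. Bystander. Origin: centre of its underside.
- dish: Shallow tin dish, 100 mm diameter, 20 mm high, with a steel ball in it. Bystander. Origin: centre of its underside.

How it is judged:
On the way, in this order (a step that is already met when the one before it is completed fails the run):
1. the stand stands released in the middle of the mat on its three fixed feet (horizontal distance between stand and mat below 0.03 m and contact force between each of foot_a, foot_b, foot_c and mat above 0.2 N and contact force between the fingers and stand below 0.05 N and linear speed of stand below 0.01 m/s and angular speed of stand below 0.05 rad/s), for 0.2 s.
2. all four feet carry weight, with the stand released (horizontal distance between stand and mat below 0.03 m and contact force between each of foot_a, foot_b, foot_c, levelling_foot and mat above 0.4 N and contact force between the fingers and stand below 0.05 N and linear speed of stand below 0.01 m/s and angular speed of stand below 0.05 rad/s), for 0.3 s.
At the end, for the whole second after the job is handed in: The stand is at rest, released, within 30 mm of the mat's centre and upright within 0.03 rad, and each of its four feet presses on the mat with more than 0.4 N (all of step 2 and angle between stand's own z axis and vertical below 0.03 rad); the robot touches nothing.
It fails at once if a bystander is moved by more than 20 mm (distance of any of chladni_plate, bridge, bung, dish from where it was at the start of the episode above 0.02 m).
It fails at once if the stand is tipped by more than 0.35 rad (angle between stand's own z axis and vertical above 0.35 rad).
It fails at once if the stand is dropped or slammed on the mat (more than 100 N) (contact force between stand and mat above 100 N).
It also fails if it takes over 72 s, if anything falls off the work surface, if the arm or the gripper's body presses on something with over 40 N, if the wrist force passes 120 N, or if a joint passes its speed limit or range.

## Working session

There is one attempt and no reset: what is moved stays moved. The work goes in short steps, Python scripts to look and compute and a tool call to move; the robot and the scene stay as the last step left them, time stands still between calls to the robot, and variables do not carry over. Pictures are saved under pics/ and viewed, on a budget of 10 in all, crops included, one or two more only if the job needs it, and the job is handed in when it is done.

Besides the shell and the picture viewer there is one more tool, called after ">>>" as name(argument=value, ...) on one line, values as JSON. carry_out: Moves the arm, as the interface text tells. Its arguments: {"type":"object","properties":{"targets":{"type":"array","items":{"type":"array","items":{"type":"array","items":{"type":"number"}}}},"squeeze":{"type":"number"}},"required":["targets"]}

```bash
mkdir -p pics
cat > h.py <<'E'
from workcell import *
import numpy as np, cv2
from scipy.spatial.transform import Rotation as Ro
def f_(c): return 200/np.tan(np.radians(c["vfov"])/2)
def ray(c,p):
    f=f_(c); d=np.array([p[0]-c["cx"],p[1]-c["cy"]])
    if c.get("fish"):
        r=np.hypot(*d); th=r/f; v=np.array([*(d/max(r,1e-9)*np.sin(th)),np.cos(th)])
    else: v=np.array([*(d/f),1.])
    R=np.array(c["R"]); return -R.T@np.array(c["t"]), R.T@v
def onz(c,p,z):
    o,v=ray(c,p); return o+v*(z-o[2])/v[2]
def cam(n):
    c=read_camera(n); c["fish"]=n=="wrist"; return c
def save(c,n): cv2.imwrite("pics/"+n,cv2.cvtColor(c["img"],cv2.COLOR_RGB2BGR))
E
python3 - <<'E'
from h import *
s=get_state(); print({k:np.round(v,3).tolist() for k,v in s.items()})
Z=dict(post=.095,knob=.086,mat=0.,stand=0,levelling_foot=0,foot_a=0,foot_b=0,foot_c=0,chladni_plate=0,bridge=0,bung=0,dish=0)
C={}
for n in("scene","top"):
    c=cam(n);C[n]=c;save(c,n+"0.png");print(n,c["img"].shape,c["vfov"],np.round(-np.array(c["R"]).T@c["t"],3))
    for l,z in Z.items():
        for d in landmark_of(l,n)[:2]: print(l,np.round(d["score"],2),np.round(d["at"],1),np.round(onz(c,d["at"],z),3))
cv2.imwrite("pics/both.png",cv2.resize(np.vstack([cv2.imread("pics/scene0.png"),cv2.imread("pics/top0.png")]),(480,600)))
E
```

```text
{'clock': 0.0, 'q': [0.997, 0.359, 1.511, 0.0, 1.272, -0.115], 'dq': [0.001, 0.001, 0.001, -0.0, -0.002, -0.001], 'joint_torque': [0.001, -52.763, -27.862, -0.0, 0.013, -0.0], 'position': [0.265, 0.537, 0.23], 'ee_rot': [-0.6, 0.601, 0.373, -0.374], 'wrist_force': [0.868, 0.338, -0.776], 'wrist_torque': [-0.006, 0.049, 0.076], 'finger_gap': 1.002}
scene (400, 640, 3) 46.91618193013541 [1.688 0.131 1.241]
post 0.65 [251.2 183.2] [ 0.577 -0.219  0.095]
knob 0.51 [246.  166.8] [ 0.488 -0.26   0.086]
mat 0.95 [369.6 213.3] [0.569 0.207 0.   ]
mat 0.18 [191.8 182.4] [ 0.515 -0.471  0.   ]
stand 0.86 [255.5 205.4] [ 0.594 -0.207  0.   ]
levelling_foot 0.67 [246.9 188.6] [ 0.515 -0.257  0.   ]
foot_a 0.71 [313.3 186.7] [ 0.467 -0.012  0.   ]
foot_b 0.71 [313.3 186.7] [ 0.467 -0.012  0.   ]
foot_c 0.71 [313.3 186.7] [ 0.467 -0.012  0.   ]
chladni_plate 0.91 [455.3 204.5] [0.478 0.517 0.   ]
chladni_plate 0.16 [195.1 181.7] [ 0.509 -0.46   0.   ]
bridge 0.54 [313.  184.6] [ 0.456 -0.015  0.   ]
bung 0.84 [307.8 254.5] [ 0.783  0.013 -0.   ]
dish 0.88 [192.8 182.6] [ 0.515 -0.467  0.   ]
top (400, 640, 3) 51.53368043828485 [0.456 0.041 1.217]
post 0.63 [410.5 217.4] [ 0.583 -0.203  0.095]
knob 0.79 [429.6 243.4] [ 0.514 -0.256  0.086]
mat 0.68 [260.2 226.6] [0.56 0.22 0.  ]
mat 0.25 [333.7 156.2] [0.776 0.006 0.   ]
stand 0.71 [401.6 221.3] [ 0.582 -0.197  0.   ]
stand 0.38 [332.9 263.4] [0.456 0.004 0.   ]
levelling_foot 0.68 [498.5 242.4] [ 0.525 -0.48   0.   ]
levelling_foot 0.53 [425.  246.1] [ 0.51  -0.264  0.   ]
chladni_plate 0.98 [151.2 254.9] [0.472 0.534 0.   ]
bridge 0.54 [332.8 262.2] [0.459 0.005 0.   ]
bung 0.6 [330.3 153.1] [0.786 0.016 0.   ]
dish 0.81 [499.3 246.2] [ 0.514 -0.482  0.   ]
```

View pics/top0.png

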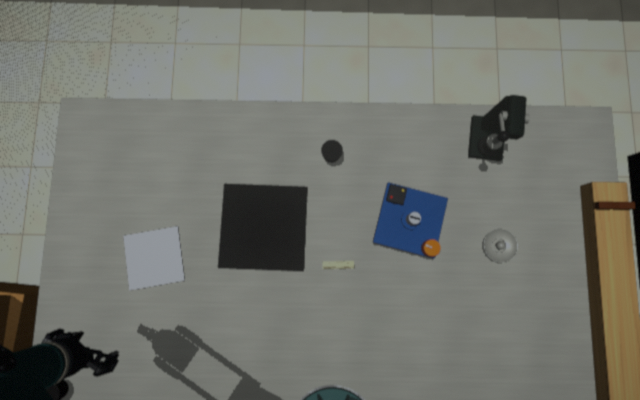

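View pics/scene0.png

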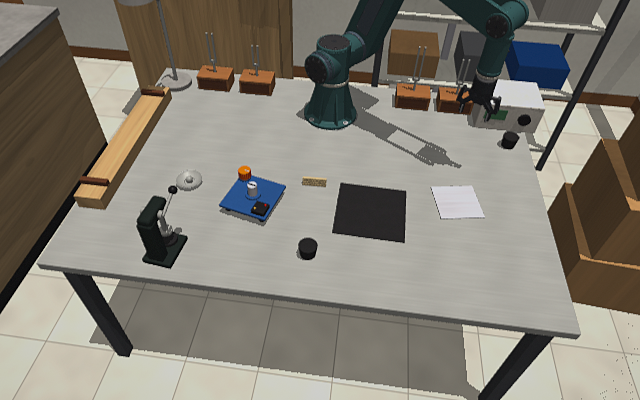

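Top view: mat centre about (263,227), stand post about (414,218), orange knob (431,247), coil box (396,195). The networks put the stand a few pixels off, so I'll refine it by colour.

```bash
cat >> h.py <<'E'
def big(m):
    n,l,s,c=cv2.connectedComponentsWithStats(m.astype(np.uint8)); return l==1+np.argmax(s[1:,4])
def hull_rect(m): 
    k=cv2.findContours(m.astype(np.uint8),cv2.RETR_EXTERNAL,cv2.CHAIN_APPROX_NONE)[0]
    return cv2.minAreaRect(max(k,key=cv2.contourArea))
def blue_m(im): i=im.astype(int); return (i[...,2]>i[...,0]+40)&(i[...,2]>i[...,1]+25)
def org_m(im): i=im.astype(int); return (i[...,0]>i[...,2]+80)&(i[...,0]>i[...,1]+40)
E
python3 - <<'E'
from h import *
c=cam("top"); im=c["img"]
b=blue_m(im); b[150:300,350:470]|=org_m(im)[150:300,350:470]
w=np.zeros_like(b); w[150:300,350:470]=1
cx=big(b&w); R=hull_rect(cv2.morphologyEx(cx.astype(np.uint8),cv2.MORPH_CLOSE,np.ones((25,25))))
print("stand rect",R,onz(c,R[0],.044))
bx=cv2.boxPoints(R); P=np.array([onz(c,p,.044) for p in bx]);print(P.round(3),np.linalg.norm(P-np.roll(P,1,0),axis=1))
o=big(org_m(im)&w); ys,xs=np.nonzero(o); print("knob",xs.mean(),ys.mean(),onz(c,(xs.mean(),ys.mean()),.083),len(xs))
g=im.astype(int); m=(g.max(2)<45); w2=np.zeros_like(m); w2[170:290,200:318]=1
M=hull_rect(big(m&w2)); print("mat",M,onz(c,M[0],.005)); P=np.array([onz(c,p,.005) for p in cv2.boxPoints(M)]);print(np.linalg.norm(P-np.roll(P,1,0),axis=1))
p=(g.min(2)>150)&w; ys,xs=np.nonzero(p[205:232,400:428]); print("post",xs.mean()+400,ys.mean()+205,onz(c,(xs.mean()+400,ys.mean()+205),.095))
s=get_state(); r=Ro.from_quat(np.array(s["ee_rot"])[[1,2,3,0]]); print(r.as_matrix().round(3))
w3=cam("wrist"); print(-np.array(w3["R"]).T@w3["t"],np.array(w3["R"]).round(2),w3["vfov"])
cv2.imwrite("pics/z.png",cv2.resize(cv2.cvtColor(im[160:280,350:470],cv2.COLOR_RGB2BGR),(600,600),interpolation=cv2.INTER_CUBIC))
for _ in range(4): cam("wrist"); print(np.round(get_state()["wrist_force"],2))
E
```

```text
stand rect ((410.35296630859375, 220.0882568359375), (62.3316535949707, 61.60404968261719), 14.03624439239502) [ 0.58144444 -0.21318876  0.044     ]
[[ 0.516 -0.106  0.044]
 [ 0.689 -0.149  0.044]
 [ 0.648 -0.322  0.044]
 [ 0.477 -0.276  0.044]] [0.17431255 0.17785986 0.17809006 0.17706136]
knob 432.1306818181818 247.8181818181818 [ 0.50235493 -0.2629276   0.083     ] 176
mat ((262.40093994140625, 226.9760284423828), (84.33256530761719, 82.65391540527344), 2.2906100749969482) [0.55816973 0.21244154 0.005     ]
[0.2436476  0.24274174 0.25097228 0.2424204 ]
post nan nan [nan nan nan]
[[ 0.443 -0.    -0.897]
 [ 0.897 -0.     0.443]
 [-0.    -1.     0.   ]]
[0.19422773 0.57259204 0.37376153] [[ 0.44  0.9   0.  ]
 [ 0.85 -0.42  0.31]
 [ 0.27 -0.13 -0.95]] 65.70646984690485
[-0.47 -0.31  0.12]
[ 0.74  0.16 -0.73]
[ 0.07  0.58 -1.09]
[-0.16 -0.75  1.04]<stdin>:11: RuntimeWarning: Mean of empty slice.
  ret = ret.dtype.type(ret / rcount)
```

View pics/z.png

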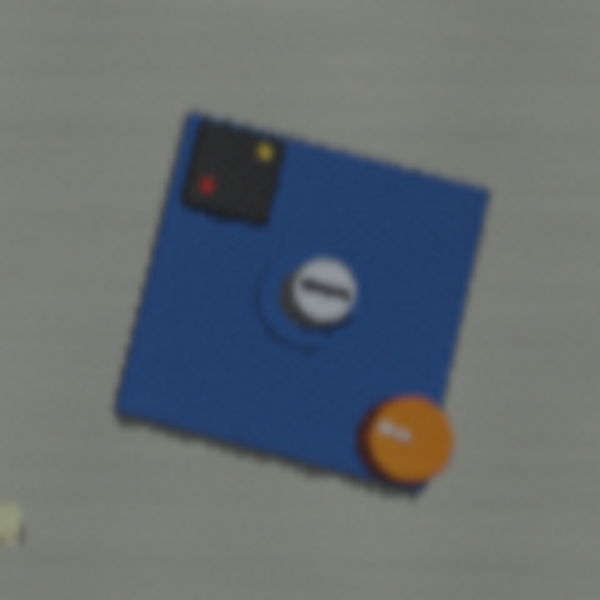

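The zoom shows the post top at pixel (415,218) and the knob top at (432,248), which has a white mark. Next I'll compute the approach above the post.

```bash
cat >> h.py <<'E'
def go(xyz,yaw):
    s=get_state(); R=Ro.from_quat(np.array(s["ee_rot"])[[1,2,3,0]])
    c,n=np.cos(yaw),np.sin(yaw); G=Ro.from_matrix(np.array([[c,0,-n],[n,0,c],[0,-1,0]]))
    print("shift",np.round(R.inv().apply(np.array(xyz)-s["position"]),4),"turn",np.round((R.inv()*G).as_rotvec(),4),
      "pos",np.round(s["position"],4),"q6",round(s["q"][5],3),"t",round(s["clock"],2),"yaw",round(float(np.arctan2(R.as_matrix()[1,0],R.as_matrix()[0,0])),3))
E
python3 - <<'E'
from h import *
c=cam("top"); P=onz(c,(415,218.2),.095); K=onz(c,(432,247.8),.086); print(P,K,np.linalg.norm((P-K)[:2])); 
a=np.arctan2(*(K-P)[1::-1]); print("ang",a)
go([P[0],P[1],.2],a+np.pi/2)
E
```

```text
[ 0.58137062 -0.21489801  0.095     ] [ 0.50227576 -0.26177047  0.086     ] 0.09194033066390872
ang -2.6066241925079376
shift [-0.5352  0.0313 -0.6164] turn [ 1.0000e-04  2.1478e+00 -0.0000e+00] pos [0.2657 0.5379 0.2313] q6 -0.115 t 1.65 yaw 1.112
```

>>> carry_out(targets=[[[-0.178,0,-0.205,0,0.72,0,0.0854],[-0.178,0,-0.205,0,0.72,0,0.0854],[-0.178,0,-0.205,0,0.72,0,0.0854],[-0.178,0,-0.205,0,0.72,0,0.0854],[-0.178,0,-0.205,0,0.72,0,0.0854],[-0.178,0,-0.205,0,0.72,0,0.0854],[-0.178,0,-0.205,0,0.72,0,0.0854],[-0.178,0,-0.205,0,0.72,0,0.0854]]])

```text
clock: 2.32
position: [0.3719, 0.2839, 0.2314]
ee_rot: [-0.693, 0.694, 0.136, -0.136]
wrist_force: [0.5, -0.3, -0.1]
finger_gap: 1.0
```

```bash
python3 -c "
from h import *
go([.5814,-.2149,.2],-1.036)"
```

```text
shift [ 0.0052  0.0325 -0.5409] turn [1.6000e-03 1.4241e+00 1.3000e-03] pos [0.3719 0.2839 0.2314] q6 0.118 t 2.32 yaw 0.388
```

>>> carry_out(targets=[[[0.005,0.03,-0.54,0,1.424,0,0.0854],[0.005,0.03,-0.54,0,1.424,0,0.0854],[0.005,0.03,-0.54,0,1.424,0,0.0854],[0.005,0.03,-0.54,0,1.424,0,0.0854],[0.005,0.03,-0.54,0,1.424,0,0.0854],[0.005,0.03,-0.54,0,1.424,0,0.0854],[0.005,0.03,-0.54,0,1.424,0,0.0854],[0.005,0.03,-0.54,0,1.424,0,0.0854]]])

```text
clock: 2.98
position: [0.5015, -0.0202, 0.2129]
ee_rot: [0.674, -0.674, 0.213, -0.214]
wrist_force: [1.0, 0.5, -0.4]
finger_gap: 1.003
```

```bash
python3 -c "
from h import *
go([.5814,-.2149,.2],-1.036)"
```

```text
shift [ 0.1774  0.0129 -0.1132] turn [-8.000e-04  4.223e-01  3.000e-04] pos [ 0.5015 -0.0202  0.2129] q6 0.435 t 2.98 yaw -0.614
```

>>> carry_out(targets=[[[0.177,0.013,-0.113,0,0.422,0,0.0854],[0.177,0.013,-0.113,0,0.422,0,0.0854],[0.177,0.013,-0.113,0,0.422,0,0.0854],[0.177,0.013,-0.113,0,0.422,0,0.0854],[0.177,0.013,-0.113,0,0.422,0,0.0854],[0.177,0.013,-0.113,0,0.422,0,0.0854],[0.177,0.013,-0.113,0,0.422,0,0.0854],[0.177,0.013,-0.113,0,0.422,0,0.0854]]])

```text
clock: 3.65
position: [0.5812, -0.2119, 0.1993]
ee_rot: [0.616, -0.615, 0.349, -0.348]
wrist_force: [-0.2, 0.6, 0.0]
finger_gap: 1.003
```

Run:
```python
from h import *
go([.5814,-.2149,.2],-1.036)
c=cam("wrist"); save(c,"w1.png")
for l,z in (("post",.095),("knob",.086)):
    for d in landmark_of(l,"wrist")[:2]: print(l,d["score"],np.round(d["at"],1),onz(c,d["at"],z))
def proj(X):
    x=np.array(c["R"])@X+c["t"]; r=np.hypot(x[0],x[1]); th=np.arctan2(r,x[2]); return x[:2]/r*th*f_(c)+[c["cx"],c["cy"]]
print(proj(np.array([.5814,-.2149,.095])),proj(np.array([.5023,-.2618,.086])))
```

```text
shift [ 0.0027 -0.0007 -0.0014] turn [ 0.0003  0.0058 -0.0015] pos [ 0.5812 -0.2119  0.1993] q6 0.568 t 3.65 yaw -1.03
post 0.82 [322.1 196.5] [ 0.58042458 -0.21495855  0.095     ]
post 0.17 [131.9 181.2] [ 0.50128642 -0.05413324  0.095     ]
knob 0.91 [319.1 280.3] [ 0.50291333 -0.25867116  0.086     ]
[322.64408192 195.51474565] [321.51159815 282.09676998]
```

View pics/w1.png

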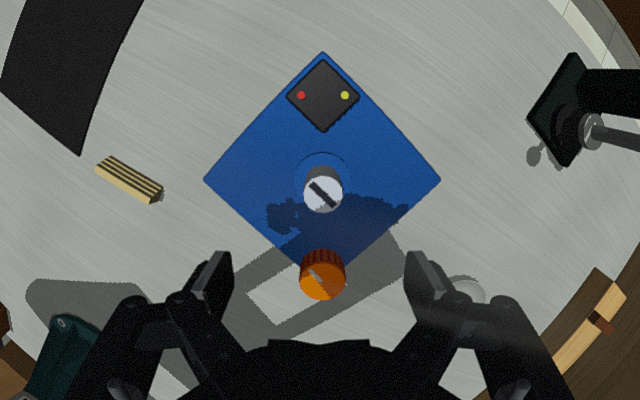

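The wrist view agrees: post at (323,195) and knob at (320,280), with clear jaw space on both sides. Descending to grasp.

>>> carry_out(targets=[[[0.003,0.035,-0.001,0,0.006,0,0.0854],[0.003,0.07,-0.001,0,0.006,0,0.0854],[0.003,0.1,-0.001,0,0.006,0,0.0854],[0.003,0.125,-0.001,0,0.006,0,0.0854],[0.003,0.141,-0.001,0,0.006,0,0.0854],[0.003,0.141,-0.001,0,0.006,0,0.0854],[0.003,0.141,-0.001,0,0.006,0,0.0854],[0.003,0.141,-0.001,0,0.006,0,0.0854]]])

```text
clock: 4.47
position: [0.5829, -0.2154, 0.0602]
ee_rot: [0.615, -0.614, 0.349, -0.35]
wrist_force: [0.1, -0.5, -0.7]
finger_gap: 0.999
```

>>> carry_out(targets=[[[0,0,0,0,0,0,0.02],[0,0,0,0,0,0,0.02],[0,0,0,0,0,0,0.02],[0,0,0,0,0,0,0.02],[0,0,0,0,0,0,0.02],[0,0,0,0,0,0,0.02],[0,0,0,0,0,0,0.02],[0,0,0,0,0,0,0.02]]], squeeze=80)

```text
clock: 5.13
position: [0.5829, -0.2164, 0.0598]
ee_rot: [-0.614, 0.614, -0.349, 0.351]
wrist_force: [-0.5, -0.9, 6.8]
finger_gap: 0.383
```

```bash
python3 -c "
from h import *
go([.5814,-.2149,.2],-1.036); print(get_state()['finger_gap']*.085, get_state()['wrist_force'],get_state()['wrist_torque'])"
```

```text
shift [-0.0019 -0.1402 -0.0004] turn [-0.0009 -0.0001  0.0019] pos [ 0.5829 -0.2164  0.0598] q6 0.57 t 5.13 yaw -1.036
0.032583773719458926 [-0.46885181 -0.85589384  6.79383703] [0.03653802 0.15106686 0.01260946]
```

>>> carry_out(targets=[[[0,-0.005,0,0,0,0,0.02],[0,-0.015,0,0,0,0,0.02],[0,-0.027,0,0,0,0,0.02],[0,-0.04,0,0,0,0,0.02],[0,-0.053,0,0,0,0,0.02],[0,-0.063,0,0,0,0,0.02],[0,-0.069,0,0,0,0,0.02],[0,-0.072,0,0,0,0,0.02]]])

```text
clock: 5.8
position: [0.5824, -0.2159, 0.1321]
ee_rot: [-0.614, 0.614, -0.35, 0.351]
wrist_force: [0.1, 0.1, -7.6]
finger_gap: 0.376
```

Run:
```python
from h import *
go([.558,.2125,.132],-1.036); s=get_state();print(s['finger_gap'],np.round(s['wrist_force'],1))
c=cam("wrist"); save(c,"w2.png")
for l,z in (("post",.165),("knob",.156)):
    for d in landmark_of(l,"wrist")[:1]: print(l,d["score"],np.round(d["at"],1),onz(c,d["at"],z))
```

```text
shift [-3.811e-01 -2.000e-04  1.974e-01] turn [-0.0007  0.0001  0.0012] pos [ 0.5824 -0.2159  0.1321] q6 0.57 t 5.8 yaw -1.036
0.3758847172935724 [ 0.1  0.1 -7.6]
post 0.69 [317.7 292.3] [ 0.58099746 -0.21569836  0.165     ]
```

View pics/w2.png

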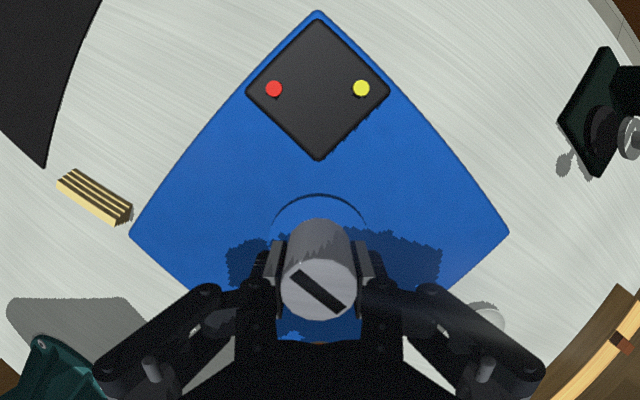

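Lifted, with about 8 N of weight on the wrist and the plate level between the pads (post top at 318,290). Carrying it to the mat.

>>> carry_out(targets=[[[-0.01,0,0.005,0,0,0,0.02],[-0.03,0,0.015,0,0,0,0.02],[-0.055,0,0.028,0,0,0,0.02],[-0.082,0,0.042,0,0,0,0.02],[-0.109,0,0.056,0,0,0,0.02],[-0.136,0,0.07,0,0,0,0.02],[-0.163,0,0.084,0,0,0,0.02],[-0.19,0,0.098,0,0,0,0.02]]])

```text
clock: 6.62
position: [0.5683, -0.0003, 0.13]
ee_rot: [-0.614, 0.615, -0.351, 0.35]
wrist_force: [0.3, -0.5, -7.1]
finger_gap: 0.374
```

>>> carry_out(targets=[[[-0.027,0,0.014,0,0,0,0.02],[-0.054,0,0.028,0,0,0,0.02],[-0.081,0,0.042,0,0,0,0.02],[-0.108,0,0.056,0,0,0,0.02],[-0.135,0,0.07,0,0,0,0.02],[-0.161,0,0.084,0,0,0,0.02],[-0.181,0,0.095,0,0,0,0.02],[-0.191,0,0.099,0,0,0,0.02]]])

```text
clock: 7.28
position: [0.5563, 0.216, 0.1301]
ee_rot: [0.615, -0.614, 0.35, -0.349]
wrist_force: [0.6, -0.5, -7.3]
finger_gap: 0.382
```

Run:
```python
from h import *
for n in("scene","top"):
    c=cam(n)
    for l,z in (("post",.167),("mat",0.005)):
        for d in landmark_of(l,n)[:1]: print(n,l,d["score"],np.round(d["at"],1),onz(c,d["at"],z))
print(np.mean([(cam("top"),get_state()["wrist_force"])[1] for _ in range(5)],0))
go([.558,.2125,.065],-1.036)
```

```text
scene post 0.64 [378.4 179.4] [0.56381119 0.21783616 0.167     ]
scene mat 0.88 [368.1 210.7] [0.5620635 0.2004289 0.005    ]
top post 0.72 [251.3 221.3] [0.55851568 0.21826516 0.167     ]
[ 0.13317737 -0.2013794  -7.49702374]
shift [-0.0005  0.0658  0.0008] turn [ 0.0001 -0.0011  0.0001] pos [0.5576 0.2117 0.1308] q6 1.284 t 7.83 yaw -1.037
```

>>> carry_out(targets=[[[0,0.01,0,0,0,0,0.02],[0,0.025,0,0,0,0,0.02],[0,0.04,0,0,0,0,0.02],[0,0.05,0,0,0,0,0.02],[0,0.055,0,0,0,0,0.02],[0,0.058,0,0,0,0,0.02],[0,0.06,0,0,0,0,0.02],[0,0.062,0,0,0,0,0.02]]])

```text
clock: 8.5
position: [0.558, 0.2125, 0.069]
ee_rot: [0.615, -0.614, 0.35, -0.35]
wrist_force: [-0.2, 0.3, -7.6]
finger_gap: 0.371
```

>>> carry_out(targets=[[[0,0.001,0,0,0,0,0.02],[0,0.002,0,0,0,0,0.02],[0,0.003,0,0,0,0,0.02],[0,0.004,0,0,0,0,0.02],[0,0.004,0,0,0,0,0.02]]])

```text
clock: 8.92
position: [0.5577, 0.2125, 0.0651]
ee_rot: [0.614, -0.614, 0.35, -0.35]
wrist_force: [0.3, -0.9, -6.7]
finger_gap: 0.377
```

Run:
```python
from h import *
print(np.mean([(cam("top"),get_state()["wrist_force"])[1] for _ in range(4)],0))
go([.558,.2125,.0648],-1.036)
```

```text
[ 0.12796088 -0.08708011 -6.11748164]
shift [0.0002 0.0003 0.0003] turn [-0.0005  0.      0.0002] pos [0.5577 0.2125 0.0651] q6 1.284 t 9.12 yaw -1.036
```

Just touching. I'll lower another 1–2 mm and check the force.

>>> carry_out(targets=[[[0,0.0005,0,0,0,0,0.02],[0,0.001,0,0,0,0,0.02],[0,0.0015,0,0,0,0,0.02],[0,0.0015,0,0,0,0,0.02]]])

```text
clock: 9.45
position: [0.5577, 0.2125, 0.0648]
ee_rot: [0.615, -0.614, 0.35, -0.35]
wrist_force: [-3.7, 0.2, 7.6]
finger_gap: 0.379
```

Run:
```python
from h import *
print(np.mean([(cam("top"),get_state()["wrist_force"])[1] for _ in range(4)],0))
go([.558,.2125,.0648],-1.036)
```

```text
[-4.38982738 -0.97980103  8.2318136 ]
shift [0.0002 0.     0.0002] turn [-0.001   0.0001  0.0004] pos [0.5577 0.2125 0.0648] q6 1.284 t 9.65 yaw -1.036
```

>>> carry_out(targets=[[[0,0,0,0,0,0,0.05],[0,0,0,0,0,0,0.0854],[0,0,0,0,0,0,0.0854],[0,0,0,0,0,0,0.0854],[0,0,0,0,0,0,0.0854],[0,0,0,0,0,0,0.0854],[0,0,0,0,0,0,0.0854]]])

```text
clock: 10.23
position: [0.5574, 0.2124, 0.0632]
ee_rot: [-0.614, 0.614, -0.35, 0.35]
wrist_force: [0.0, 0.1, -0.1]
finger_gap: 1.001
```

>>> carry_out(targets=[[[0,-0.02,0,0,0,0,0.0854],[0,-0.05,0,0,0,0,0.0854],[0,-0.08,0,0,0,0,0.0854],[0,-0.11,0,0,0,0,0.0854],[0,-0.14,0,0,0,0,0.0854],[0,-0.14,0,0,0,0,0.0854],[0,-0.14,0,0,0,0,0.0854]]])

```text
clock: 10.82
position: [0.5589, 0.2128, 0.2054]
ee_rot: [0.615, -0.613, 0.349, -0.351]
wrist_force: [-0.0, 0.3, -0.9]
finger_gap: 0.996
```

Run:
```python
from h import *
c=cam("wrist"); save(c,"w3.png")
for l,z in (("post",.1),("knob",.091)):
    for d in landmark_of(l,"wrist")[:1]: print(l,d["score"],np.round(d["at"],1),onz(c,d["at"],z))
print(np.mean([(cam("top"),get_state()["wrist_force"])[1] for _ in range(6)],0))
for n in("top","scene"):
  for l,z in (("post",.1),("knob",.091)):
    t=cam(n)
    for d in landmark_of(l,n)[:1]: print(n,l,d["score"],np.round(d["at"],1),onz(t,d["at"],z))
go([.48,.165,.2],-1.036)
```

```text
post 0.81 [317.6 192.7] [0.55932007 0.21448238 0.1       ]
knob 0.75 [317. 279.] [0.48084655 0.16877278 0.091     ]
[-0.2204032   0.08615352 -0.06253097]
top post 0.76 [254.8 222.6] [0.56168068 0.21998072 0.1       ]
top knob 0.67 [273.9 252.7] [0.48194238 0.16665463 0.091     ]
scene post 0.79 [373.  192.3] [0.56058766 0.20724425 0.1       ]
scene knob 0.66 [364.4 173. ] [0.4587735  0.17229908 0.091     ]
shift [ 0.0014  0.0033 -0.0908] turn [0. 0. 0.] pos [0.5574 0.2124 0.2033] q6 1.284 t 11.67 yaw -1.036
```

View pics/w3.png

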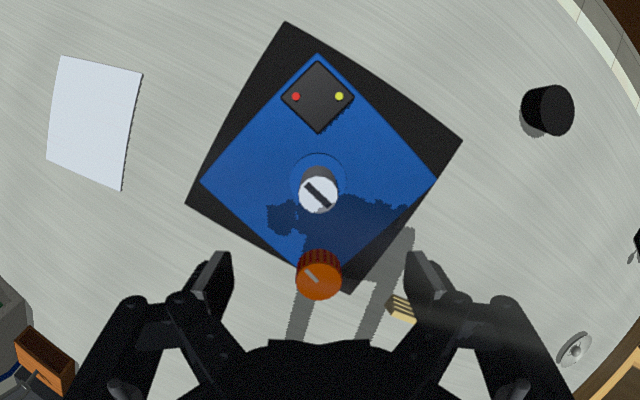

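>>> carry_out(targets=[[[0.0,0.02,-0.03,0,-0.12,0,0],[0.0,0.05,-0.06,0,-0.24,0,0],[0.001,0.07,-0.093,0,-0.36,0,0],[0.001,0.083,-0.093,0,-0.48,0,0],[0.001,0.083,-0.093,0,-0.6,0,0],[0.001,0.083,-0.093,0,-0.72,0,0],[0.001,0.083,-0.093,0,-0.84,0,0],[0.001,0.083,-0.093,0,-0.96,0,0]]], squeeze=30)

```text
clock: 12.33
position: [0.478, 0.1641, 0.1204]
ee_rot: [-0.707, 0.707, -0.025, 0.025]
wrist_force: [0.5, -0.2, 0.4]
finger_gap: 0.005
```

>>> carry_out(targets=[[[0,0,0,0,-0.12,0,0],[0,0,0,0,-0.24,0,0],[0,0,0,0,-0.36,0,0],[0,0,0,0,-0.48,0,0],[0,0,0,0,-0.6,0,0],[0,0,0,0,-0.72,0,0],[0,0,0,0,-0.84,0,0],[0,0,0,0,-0.96,0,0]]])

```text
clock: 13.0
position: [0.4781, 0.1642, 0.1205]
ee_rot: [-0.638, 0.638, 0.305, -0.304]
wrist_force: [0.0, 0.8, 0.3]
finger_gap: -0.002
```

>>> carry_out(targets=[[[0,0,0,0,-0.12,0,0],[0,0,0,0,-0.24,0,0],[0,0,0,0,-0.36,0,0],[0,0,0,0,-0.48,0,0],[0,0,0,0,-0.6,0,0],[0,0,0,0,-0.72,0,0],[0,0,0,0,-0.84,0,0],[0,0,0,0,-0.96,0,0]]])

```text
clock: 13.67
position: [0.4781, 0.1642, 0.1205]
ee_rot: [-0.425, 0.426, 0.565, -0.565]
wrist_force: [0.6, -0.2, 0.5]
finger_gap: 0.003
```

>>> carry_out(targets=[[[0,0,0,0,-0.12,0,0],[0,0,0,0,-0.24,0,0],[0,0,0,0,-0.36,0,0],[0,0,0,0,-0.48,0,0],[0,0,0,0,-0.49,0,0],[0,0,0,0,-0.49,0,0]]])

```text
clock: 14.17
position: [0.4781, 0.1642, 0.1205]
ee_rot: [-0.279, 0.279, 0.65, -0.65]
wrist_force: [-0.3, 0.1, 0.6]
finger_gap: 0.001
```

```bash
cat >> h.py <<'E'
def feel(n=8):
    F=[];Z=[]
    for _ in range(n): read_camera("top"); s=get_state(); F.append(s["wrist_force"]); Z.append(s["position"])
    print("F",np.mean(F,0).round(2),"+-",(np.std(F,0)/n**.5).round(2),"pos",np.mean(Z,0).round(4),"sd",np.std(Z,0).round(4),"t",round(s["clock"],2))
E
python3 - <<'E'
from h import *
feel(); go([.4775,.165,.1],2.333); print(get_state()["finger_gap"])
c=cam("wrist"); d=landmark_of("knob","wrist")[:1]; print(d, [onz(c,x["at"],.091) for x in d])
E
```

```text
F [0.18 0.1  0.39] +- [0.18 0.13 0.1 ] pos [0.4779 0.1642 0.1203] sd [0. 0. 0.] t 14.57
shift [ 0.0009  0.0203 -0.0003] turn [-0.0001  0.0002 -0.    ] pos [0.4779 0.1641 0.1203] q6 -2.139 t 14.57 yaw 2.333
-0.00012464899786520368
[{'at': [317.6, 234.0], 'score': 0.76}] [array([0.47778125, 0.16468797, 0.091     ])]
```

>>> carry_out(targets=[[[0.001,0.01,0,0,0,0,0],[0.001,0.02,0,0,0,0,0],[0.001,0.024,0,0,0,0,0],[0.001,0.026,0,0,0,0,0],[0.001,0.027,0,0,0,0,0],[0.001,0.0275,0,0,0,0,0]]])

```text
clock: 15.17
position: [0.477, 0.1648, 0.0924]
ee_rot: [0.278, -0.278, -0.65, 0.65]
wrist_force: [-0.1, 0.2, 0.6]
finger_gap: 0.001
```

```bash
python3 -c "
from h import *
feel()"
```

```text
F [-0.43  0.06 -0.14] +- [0.15 0.17 0.13] pos [0.4774 0.1649 0.093 ] sd [0.0001 0.     0.0002] t 15.57
```

>>> carry_out(targets=[[[0,0.0007,0,0,0,0,0],[0,0.001,0,0,0,0,0],[0,0.001,0,0,0,0,0]]])

```text
clock: 15.82
position: [0.4772, 0.1649, 0.0918]
ee_rot: [0.278, -0.278, -0.65, 0.65]
wrist_force: [-0.3, 1.0, -0.0]
finger_gap: 0.0
```

```bash
python3 -c "
from h import *
feel()"
```

```text
F [-0.09 -0.27  0.05] +- [0.16 0.11 0.13] pos [0.4772 0.1649 0.0918] sd [0. 0. 0.] t 16.22
```

>>> carry_out(targets=[[[0,0.0007,0,0,0,0,0],[0,0.001,0,0,0,0,0],[0,0.001,0,0,0,0,0]]])

```text
clock: 16.47
position: [0.4771, 0.1649, 0.0907]
ee_rot: [0.278, -0.278, -0.65, 0.65]
wrist_force: [-0.8, 0.9, -0.1]
finger_gap: -0.006
```

```bash
python3 -c "
from h import *
feel()"
```

```text
F [-0.13  0.07  0.4 ] +- [0.14 0.18 0.22] pos [0.4772 0.1649 0.0908] sd [0. 0. 0.] t 16.87
```

>>> carry_out(targets=[[[0,0.0007,0,0,0,0,0],[0,0.001,0,0,0,0,0],[0,0.001,0,0,0,0,0]]])

```text
clock: 17.12
position: [0.4769, 0.1647, 0.0897]
ee_rot: [0.278, -0.278, -0.65, 0.65]
wrist_force: [-0.8, -0.7, 2.7]
finger_gap: -0.001
```

```bash
python3 -c "
from h import *
feel()"
```

```text
F [-1.6  -1.03  1.75] +- [0.18 0.15 0.16] pos [0.477  0.1648 0.0898] sd [0.0001 0.     0.    ] t 17.52
```

>>> carry_out(targets=[[[0.0002,0.0007,0.001,0,0,0,0],[0.0004,0.0015,0.0018,0,0,0,0],[0.0004,0.0015,0.0018,0,0,0,0]]])

```text
clock: 17.77
position: [0.4756, 0.1639, 0.0881]
ee_rot: [-0.278, 0.278, 0.65, -0.65]
wrist_force: [0.7, 0.1, 0.7]
finger_gap: -0.002
```

```bash
python3 -c "
from h import *
feel(6)"
```

```text
F [-0.59  0.14  1.  ] +- [0.22 0.26 0.13] pos [0.4757 0.164  0.0883] sd [0. 0. 0.] t 18.07
```

>>> carry_out(targets=[[[0.00015,0.0007,0.0007,0,0,0,0],[0.0003,0.0015,0.00135,0,0,0,0],[0.0003,0.0015,0.00135,0,0,0,0]]])

```text
clock: 18.32
position: [0.4743, 0.1631, 0.0866]
ee_rot: [0.278, -0.278, -0.65, 0.65]
wrist_force: [-0.1, 0.3, -0.2]
finger_gap: -0.002
```

```bash
python3 -c "
from h import *
feel(6)"
```

```text
F [-0.03  0.19  0.21] +- [0.17 0.28 0.13] pos [0.4744 0.1632 0.0868] sd [0. 0. 0.] t 18.62
```

>>> carry_out(targets=[[[0.00015,0.0007,0.0007,0,0,0,0],[0.0003,0.0015,0.00135,0,0,0,0],[0.0003,0.0015,0.00135,0,0,0,0]]])

```text
clock: 18.87
position: [0.4733, 0.1625, 0.0853]
ee_rot: [-0.278, 0.278, 0.65, -0.65]
wrist_force: [0.6, 1.1, 1.1]
finger_gap: -0.004
```

```bash
python3 -c "
from h import *
feel(6)"
```

```text
F [0.02 0.21 1.56] +- [0.08 0.12 0.23] pos [0.4734 0.1625 0.0854] sd [0. 0. 0.] t 19.17
```

>>> carry_out(targets=[[[0.0001,0.0005,0.0005,0,0,0,0],[0.0002,0.001,0.0009,0,0,0,0],[0.0002,0.001,0.0009,0,0,0,0]]])

```text
clock: 19.42
position: [0.4726, 0.1621, 0.0843]
ee_rot: [-0.278, 0.278, 0.65, -0.65]
wrist_force: [-0.1, 0.8, 3.2]
finger_gap: -0.001
```

```bash
python3 -c "
from h import *
feel(8)"
```

```text
F [0.33 0.73 2.32] +- [0.15 0.22 0.1 ] pos [0.4727 0.162  0.0844] sd [0. 0. 0.] t 19.82
```

>>> carry_out(targets=[[[0.0001,0.0005,0.0005,0,0,0,0],[0.0002,0.001,0.0009,0,0,0,0],[0.0002,0.001,0.0009,0,0,0,0]]])

```text
clock: 20.07
position: [0.4719, 0.1616, 0.0833]
ee_rot: [-0.278, 0.278, 0.65, -0.65]
wrist_force: [1.1, 0.4, 4.0]
finger_gap: 0.002
```

```bash
python3 -c "
from h import *
feel(8)"
```

```text
F [1.08 1.43 3.37] +- [0.13 0.1  0.19] pos [0.4719 0.1616 0.0834] sd [0. 0. 0.] t 20.47
```

>>> carry_out(targets=[[[0.0001,0.0005,0.0005,0,0,0,0],[0.0002,0.001,0.0009,0,0,0,0],[0.0002,0.001,0.0009,0,0,0,0]]])

```text
clock: 20.72
position: [0.4711, 0.1611, 0.0823]
ee_rot: [-0.278, 0.278, 0.65, -0.65]
wrist_force: [1.8, 2.4, 4.4]
finger_gap: 0.0
```

```bash
python3 -c "
from h import *
feel(8)"
```

```text
F [1.93 1.72 4.05] +- [0.19 0.2  0.25] pos [0.4711 0.1611 0.0824] sd [0. 0. 0.] t 21.12
```

>>> carry_out(targets=[[[0,-0.008,-0.004,0,0,0,0],[-0.0016,-0.02,-0.0073,0,0,0,0.04],[-0.0016,-0.035,-0.0073,0,0,0,0.0854],[-0.0016,-0.035,-0.0073,0,0,0,0.0854],[-0.0016,-0.035,-0.0073,0,0,0,0.0854],[-0.0016,-0.035,-0.0073,0,0,0,0.0854],[-0.0016,-0.035,-0.0073,0,0,0,0.0854]]])

```text
clock: 21.7
position: [0.4761, 0.1647, 0.1164]
ee_rot: [0.278, -0.277, -0.65, 0.651]
wrist_force: [-0.0, 1.3, 0.1]
finger_gap: 0.847
```

Run:
```python
from h import *
go([.4777,.1648,.064],2.333); print(get_state()["finger_gap"]); feel(4)
c=cam("wrist"); d=landmark_of("knob","wrist")[:1]; print(d, [onz(c,x["at"],.091) for x in d])
t=cam("top"); ys,xs=np.nonzero(big(org_m(t["img"]))); print(len(xs),xs.mean(),ys.mean(),onz(t,(xs.mean(),ys.mean()),.091))
```

```text
shift [-0.0011  0.0524 -0.0013] turn [-0.0021  0.001   0.0011] pos [0.4761 0.1647 0.1164] q6 -2.138 t 21.7 yaw 2.334
0.8467562168992322
F [0.52 0.18 0.1 ] +- [0.24 0.19 0.24] pos [0.4765 0.1647 0.1166] sd [0.0002 0.     0.0001] t 21.9
[{'at': [315.3, 236.1], 'score': 0.78}] [array([0.47738374, 0.1641771 , 0.091     ])]Traceback (most recent call last):
  File "<stdin>", line 4, in <module>
  File "h.py", line 17, in big
    n,l,s,c=cv2.connectedComponentsWithStats(m.astype(np.uint8)); return l==1+np.argmax(s[1:,4])
                                                                              ~~~~~~~~~^^^^^^^^^
    return _wrapfunc(a, 'argmax', axis=axis, out=out, **kwds)
    return bound(*args, **kwds)
ValueError: attempt to get argmax of an empty sequence
```

>>> carry_out(targets=[[[-0.0006,0.015,-0.0005,0,0,0,0.0854],[-0.0006,0.03,-0.0005,0,0,0,0.0854],[-0.0006,0.045,-0.0005,0,0,0,0.0854],[-0.0006,0.0525,-0.0005,0,0,0,0.0854],[-0.0006,0.0525,-0.0005,0,0,0,0.0854]]])

```text
clock: 22.47
position: [0.4767, 0.1645, 0.0633]
ee_rot: [0.279, -0.277, -0.65, 0.651]
wrist_force: [-0.8, 0.6, -0.7]
finger_gap: 1.001
```

>>> carry_out(targets=[[[0,0,0,0,0,0,0.055],[0,0,0,0,0,0,0.048],[0,0,0,0,0,0,0.04],[0,0,0,0,0,0,0.035],[0,0,0,0,0,0,0.035],[0,0,0,0,0,0,0.035]]], squeeze=20)

```text
clock: 22.97
position: [0.4785, 0.1649, 0.0653]
ee_rot: [-0.277, 0.278, 0.65, -0.65]
wrist_force: [-0.2, -0.2, 2.1]
finger_gap: 0.529
```

Run:
```python
from h import *
s=get_state(); print(s["finger_gap"]*.0854); feel(4); c=cam("wrist"); save(c,"w4.png")
```

```text
0.0451687581914197
F [-0.26 -0.58  1.87] +- [0.21 0.23 0.11] pos [0.4784 0.1648 0.0651] sd [0.     0.     0.0001] t 23.17
```

View pics/w4.png

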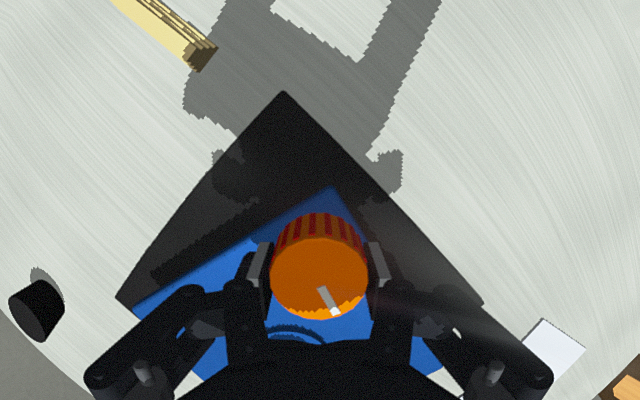

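The knob is held squarely, with a 45 mm opening and its mark at (328,302). Now turning it clockwise 1.6 rad (3.6 mm), then letting go.

>>> carry_out(targets=[[[0,0,0,0,0.1,0,0.035],[0,0,0,0,0.2,0,0.035],[0,0,0,0,0.3,0,0.035],[0,0,0,0,0.4,0,0.035],[0,0,0,0,0.5,0,0.035],[0,0,0,0,0.6,0,0.035],[0,0,0,0,0.7,0,0.035],[0,0,0,0,0.8,0,0.035]]])

```text
clock: 23.88
position: [0.478, 0.1653, 0.0649]
ee_rot: [0.511, -0.51, -0.49, 0.489]
wrist_force: [-1.4, 0.2, 4.1]
finger_gap: 0.528
```

>>> carry_out(targets=[[[0,0,0,0,0.1,0,0.035],[0,0,0,0,0.2,0,0.035],[0,0,0,0,0.3,0,0.035],[0,0,0,0,0.4,0,0.035],[0,0,0,0,0.5,0,0.035],[0,0,0,0,0.6,0,0.035],[0,0,0,0,0.7,0,0.035],[0,0,0,0,0.8,0,0.035]]])

```text
clock: 24.55
position: [0.4786, 0.1656, 0.0652]
ee_rot: [0.661, -0.66, -0.253, 0.251]
wrist_force: [-0.4, 2.0, 4.1]
finger_gap: 0.529
```

Run:
```python
from h import *
feel(4); go([.4773,.1646,.094],.733); c=cam("wrist"); im=c["img"]; cv2.imwrite("pics/w5.png",cv2.cvtColor(im[200:340,240:400],cv2.COLOR_RGB2BGR))
w=np.zeros(im.shape[:2],bool); w[235:325,268:370]=1
m=w&(im.min(2)>120); ys,xs=np.nonzero(m); print(len(xs),xs.mean() if len(xs) else 0,ys.mean() if len(xs) else 0)
```

```text
F [-0.9   2.75  4.27] +- [0.17 0.25 0.11] pos [0.4786 0.1656 0.0651] sd [0.     0.0001 0.    ] t 24.75
shift [-0.0015 -0.0289  0.0002] turn [-0.      0.0037  0.0015] pos [0.4786 0.1655 0.0651] q6 -0.542 t 24.75 yaw 0.737
883 295.6364665911665 310.8527746319366
```

>>> carry_out(targets=[[[0,0,0,0,0,0,0.06],[0,0,0,0,0,0,0.0854],[0,0,0,0,0,0,0.0854],[0,-0.02,0,0,0,0,0.0854],[0,-0.04,0,0,0,0,0.0854],[0,-0.04,0,0,0,0,0],[0,-0.04,0,0,0,0,0],[0,-0.04,0,0,0,0,0]]])

```text
clock: 25.47
position: [0.4775, 0.1646, 0.1043]
ee_rot: [-0.66, 0.66, 0.253, -0.254]
wrist_force: [-0.7, -0.4, -0.4]
finger_gap: 0.603
```

Run:
```python
from h import *
feel(8); go([.4773,.1646,.092],.733);print(get_state()["finger_gap"])
c=cam("wrist"); d=landmark_of("knob","wrist")[:1]; print(d, [onz(c,x["at"],.091) for x in d])
```

```text
F [ 0.32  0.02 -0.17] +- [0.08 0.1  0.23] pos [0.4774 0.1647 0.1041] sd [0.0002 0.0001 0.0002] t 25.87
shift [-0.0005  0.0124  0.0002] turn [-0.0004  0.0011 -0.0008] pos [0.4778 0.1648 0.1044] q6 -0.538 t 25.87 yaw 0.734
0.0018283060025980457
[{'at': [316.7, 242.1], 'score': 0.81}] [array([0.47507524, 0.16521393, 0.091     ])]
```

>>> carry_out(targets=[[[-0.0003,0.006,0,0,0,0,0],[-0.0003,0.011,0,0,0,0,0],[-0.0003,0.0124,0,0,0,0,0],[-0.0003,0.0124,0,0,0,0,0]]])

```text
clock: 26.3
position: [0.4772, 0.1645, 0.0916]
ee_rot: [0.66, -0.66, -0.253, 0.254]
wrist_force: [0.0, -0.5, -0.5]
finger_gap: -0.001
```

```bash
python3 -c "
from h import *
feel(8)"
```

```text
F [ 0.03  0.2  -0.08] +- [0.18 0.17 0.18] pos [0.4778 0.1647 0.0924] sd [0.0002 0.     0.0002] t 26.7
```

>>> carry_out(targets=[[[0,0.0005,0,0,0,0,0],[0,0.0008,0,0,0,0,0]]])

```text
clock: 26.87
position: [0.4779, 0.1647, 0.0917]
ee_rot: [-0.66, 0.66, 0.254, -0.254]
wrist_force: [0.0, -0.4, 0.3]
finger_gap: 0.002
```

```bash
python3 -c "
from h import *
feel(8)"
```

```text
F [ 0.02 -0.15 -0.31] +- [0.2  0.14 0.16] pos [0.4778 0.1647 0.0916] sd [0. 0. 0.] t 27.27
```

>>> carry_out(targets=[[[0,0.0002,0,0,0,0,0],[0,0.0004,0,0,0,0,0]]])

```text
clock: 27.43
position: [0.4778, 0.1647, 0.0912]
ee_rot: [-0.66, 0.66, 0.254, -0.254]
wrist_force: [-0.5, 0.6, 0.1]
finger_gap: -0.001
```

```bash
python3 -c "
from h import *
feel(8)"
```

```text
F [ 0.04  0.05 -0.33] +- [0.2  0.25 0.15] pos [0.4778 0.1646 0.0912] sd [0. 0. 0.] t 27.83
```

>>> carry_out(targets=[[[0,0.0002,0,0,0,0,0],[0,0.0004,0,0,0,0,0]]])

```text
clock: 28.0
position: [0.4778, 0.1646, 0.0908]
ee_rot: [-0.66, 0.66, 0.254, -0.254]
wrist_force: [-0.2, -0.2, 0.4]
finger_gap: 0.004
```

```bash
python3 -c "
from h import *
feel(8)"
```

```text
F [-0.06 -0.04  0.05] +- [0.17 0.18 0.19] pos [0.4778 0.1646 0.0908] sd [0. 0. 0.] t 28.4
```

>>> carry_out(targets=[[[0,0.0002,0,0,0,0,0],[0,0.0004,0,0,0,0,0]]])

```text
clock: 28.57
position: [0.4777, 0.1646, 0.0904]
ee_rot: [-0.66, 0.66, 0.254, -0.254]
wrist_force: [-0.8, -0.5, 2.1]
finger_gap: 0.001
```

```bash
python3 -c "
from h import *
feel(8)"
```

```text
F [-0.52 -0.43  1.13] +- [0.19 0.2  0.12] pos [0.4777 0.1646 0.0904] sd [0. 0. 0.] t 28.97
```

>>> carry_out(targets=[[[-0.0005,0.0003,0.0001,0,0,0,0],[-0.0008,0.0006,0.0002,0,0,0,0]]])

```text
clock: 29.13
position: [0.4772, 0.1643, 0.0898]
ee_rot: [-0.66, 0.66, 0.254, -0.254]
wrist_force: [-0.4, -0.2, 1.1]
finger_gap: -0.005
```

```bash
python3 -c "
from h import *
feel(8)"
```

```text
F [-0.25 -0.06  0.88] +- [0.22 0.17 0.21] pos [0.4772 0.1643 0.0898] sd [0. 0. 0.] t 29.53
```

>>> carry_out(targets=[[[-0.0003,0.0003,0.0001,0,0,0,0],[-0.00055,0.0006,0.0001,0,0,0,0]]])

```text
clock: 29.7
position: [0.4768, 0.164, 0.0893]
ee_rot: [-0.66, 0.66, 0.254, -0.254]
wrist_force: [-0.8, -0.5, 1.6]
finger_gap: -0.002
```

```bash
python3 -c "
from h import *
feel(8)"
```

```text
Traceback (most recent call last):
  File "h.py", line 30, in feel
    for _ in range(n): read_camera("top"); s=get_state(); F.append(s["wrist_force"]); Z.append(s["position"])
                       ~~~~~~~~~~~^^^^^^^
ValueError: 200 camera calls are used up
```

>>> carry_out(targets=[[[-0.0003,0.0003,0.0001,0,0,0,0],[-0.00055,0.0006,0.0001,0,0,0,0]]])

```text
clock: 30.22
position: [0.4763, 0.1637, 0.0887]
ee_rot: [-0.66, 0.66, 0.254, -0.254]
wrist_force: [-0.9, 0.2, 2.2]
finger_gap: 0.0
```

```bash
python3 -c "
from h import *
feel(8)"
```

```text
Traceback (most recent call last):
  File "h.py", line 30, in feel
    for _ in range(n): read_camera("top"); s=get_state(); F.append(s["wrist_force"]); Z.append(s["position"])
                       ~~~~~~~~~~~^^^^^^^
ValueError: 200 camera calls are used up
```

>>> carry_out(targets=[[[-0.0005,0.0005,0.0001,0,0,0,0],[-0.0009,0.001,0.0002,0,0,0,0]]])

```text
clock: 30.38
position: [0.4756, 0.1633, 0.0877]
ee_rot: [-0.66, 0.66, 0.254, -0.254]
wrist_force: [0.5, 0.7, 4.0]
finger_gap: 0.001
```

```bash
python3 -c "
from h import *
feel(8)"
```

```text
Traceback (most recent call last):
  File "h.py", line 30, in feel
    for _ in range(n): read_camera("top"); s=get_state(); F.append(s["wrist_force"]); Z.append(s["position"])
                       ~~~~~~~~~~~^^^^^^^
ValueError: 200 camera calls are used up
```

>>> carry_out(targets=[[[-0.0005,0.0005,0.0001,0,0,0,0],[-0.0009,0.001,0.0002,0,0,0,0]]])

```text
clock: 30.55
position: [0.4748, 0.1628, 0.0868]
ee_rot: [-0.66, 0.66, 0.254, -0.253]
wrist_force: [-0.5, 1.3, 5.4]
finger_gap: -0.001
```

```bash
python3 -c "
from h import *
feel(8)"
```

```text
Traceback (most recent call last):
  File "h.py", line 30, in feel
    for _ in range(n): read_camera("top"); s=get_state(); F.append(s["wrist_force"]); Z.append(s["position"])
                       ~~~~~~~~~~~^^^^^^^
ValueError: 200 camera calls are used up
```

The camera calls are used up, so from here I average force readings from short hold rows.

>>> carry_out(targets=[[[0,0,0,0,0,0,0]]])

```text
clock: 30.63
position: [0.4748, 0.1628, 0.0867]
ee_rot: [-0.66, 0.66, 0.254, -0.254]
wrist_force: [-0.2, 0.8, 4.0]
finger_gap: 0.005
```

>>> carry_out(targets=[[[0,0,0,0,0,0,0]]])

```text
clock: 30.72
position: [0.4748, 0.1628, 0.0868]
ee_rot: [-0.66, 0.66, 0.254, -0.254]
wrist_force: [-0.2, -0.3, 4.7]
finger_gap: -0.001
```

>>> carry_out(targets=[[[0,0,0,0,0,0,0]]])

```text
clock: 30.8
position: [0.4748, 0.1628, 0.0867]
ee_rot: [-0.66, 0.66, 0.254, -0.254]
wrist_force: [0.9, 0.1, 3.9]
finger_gap: 0.003
```

>>> carry_out(targets=[[[0,0,0,0,0,0,0]]])

```text
clock: 30.88
position: [0.4748, 0.1628, 0.0867]
ee_rot: [-0.66, 0.66, 0.254, -0.254]
wrist_force: [0.4, 0.6, 5.4]
finger_gap: -0.005
```

>>> carry_out(targets=[[[0,0,0,0,0,0,0]]])

```text
clock: 30.97
position: [0.4747, 0.1628, 0.0867]
ee_rot: [-0.66, 0.66, 0.254, -0.254]
wrist_force: [0.8, 0.1, 4.8]
finger_gap: 0.001
```

>>> carry_out(targets=[[[0.0009,-0.001,-0.0002,0,0,0,0]]])

```text
clock: 31.05
position: [0.4753, 0.1632, 0.0875]
ee_rot: [-0.66, 0.66, 0.254, -0.254]
wrist_force: [1.3, 0.2, 2.2]
finger_gap: 0.004
```

>>> carry_out(targets=[[[0,0,0,0,0,0,0]]])

```text
clock: 31.13
position: [0.4755, 0.1633, 0.0877]
ee_rot: [-0.66, 0.66, 0.254, -0.254]
wrist_force: [0.7, -0.3, 2.4]
finger_gap: 0.004
```

>>> carry_out(targets=[[[0,0,0,0,0,0,0]]])

```text
clock: 31.22
position: [0.4754, 0.1632, 0.0876]
ee_rot: [-0.66, 0.66, 0.254, -0.254]
wrist_force: [0.1, -0.5, 3.0]
finger_gap: -0.001
```

>>> carry_out(targets=[[[0,0,0,0,0,0,0]]])

```text
clock: 31.3
position: [0.4753, 0.1632, 0.0875]
ee_rot: [-0.66, 0.66, 0.254, -0.254]
wrist_force: [1.2, -0.7, 2.6]
finger_gap: -0.002
```

>>> carry_out(targets=[[[0,0,0,0,0,0,0]]])

```text
clock: 31.38
position: [0.4753, 0.1632, 0.0875]
ee_rot: [-0.66, 0.66, 0.254, -0.254]
wrist_force: [-0.4, -0.5, 2.7]
finger_gap: 0.0
```

>>> carry_out(targets=[[[0,0,0,0,0,0,0]]])

```text
clock: 31.47
position: [0.4754, 0.1632, 0.0876]
ee_rot: [-0.66, 0.66, 0.254, -0.254]
wrist_force: [1.0, -0.3, 3.0]
finger_gap: 0.002
```

>>> carry_out(targets=[[[0.001,-0.008,0,0,0,0,0],[0.0028,-0.025,-0.0004,0,0,0,0.04],[0.0028,-0.03,-0.0004,0,0,0,0.0854],[0.0028,-0.03,-0.0004,0,0,0,0.0854],[0.0028,-0.03,-0.0004,0,0,0,0.0854],[0.0028,-0.03,-0.0004,0,0,0,0.0854],[0.0028,-0.03,-0.0004,0,0,0,0.0854],[0.0028,-0.03,-0.0004,0,0,0,0.0854]]])

```text
clock: 32.13
position: [0.4771, 0.1647, 0.117]
ee_rot: [0.66, -0.66, -0.253, 0.254]
wrist_force: [0.3, -0.6, -0.5]
finger_gap: 0.976
```

```bash
python3 -c "
from h import *
go([.4777,.1648,.064],.734);print(get_state()['finger_gap'])"
```

```text
shift [ 0.0006  0.053  -0.0003] turn [-0.0006  0.     -0.0012] pos [0.4771 0.1647 0.117 ] q6 -0.538 t 32.13 yaw 0.734
0.9762193921027998
```

>>> carry_out(targets=[[[0.0003,0.015,0,0,0,0,0.0854],[0.0003,0.03,0,0,0,0,0.0854],[0.0003,0.045,0,0,0,0,0.0854],[0.0003,0.053,0,0,0,0,0.0854],[0.0003,0.053,0,0,0,0,0.0854]]])

```text
clock: 32.55
position: [0.4763, 0.1646, 0.0628]
ee_rot: [0.66, -0.66, -0.252, 0.255]
wrist_force: [-0.2, -0.1, -1.0]
finger_gap: 1.003
```

>>> carry_out(targets=[[[0,0,0,0,0,0,0.055],[0,0,0,0,0,0,0.048],[0,0,0,0,0,0,0.04],[0,0,0,0,0,0,0.035],[0,0,0,0,0,0,0.035],[0,0,0,0,0,0,0.035]]], squeeze=20)

```text
clock: 33.05
position: [0.4784, 0.1649, 0.0652]
ee_rot: [-0.66, 0.66, 0.254, -0.253]
wrist_force: [-0.2, -1.0, 1.9]
finger_gap: 0.531
```

>>> carry_out(targets=[[[0,0,0,0,0.1,0,0.035],[0,0,0,0,0.2,0,0.035],[0,0,0,0,0.3,0,0.035],[0,0,0,0,0.4,0,0.035],[0,0,0,0,0.5,0,0.035],[0,0,0,0,0.6,0,0.035],[0,0,0,0,0.7,0,0.035],[0,0,0,0,0.8,0,0.035]]])

```text
clock: 33.72
position: [0.4787, 0.165, 0.0652]
ee_rot: [0.707, -0.707, 0.024, -0.026]
wrist_force: [0.4, -1.6, 1.6]
finger_gap: 0.527
```

>>> carry_out(targets=[[[0,0,0,0,0.1,0,0.035],[0,0,0,0,0.2,0,0.035],[0,0,0,0,0.3,0,0.035],[0,0,0,0,0.37,0,0.035],[0,0,0,0,0.37,0,0.035]]])

```text
clock: 34.13
position: [0.4789, 0.1651, 0.0652]
ee_rot: [0.69, -0.69, 0.153, -0.154]
wrist_force: [1.1, -1.6, 3.4]
finger_gap: 0.529
```

>>> carry_out(targets=[[[0,0,0,0,0,0,0.06],[0,0,0,0,0,0,0.0854],[0,0,0,0,0,0,0.0854],[0,-0.02,0,0,0,0,0.0854],[0,-0.04,0,0,0,0,0.0854],[0,-0.04,0,0,0,0,0],[0,-0.04,0,0,0,0,0],[0,-0.04,0,0,0,0,0]]])

```text
clock: 34.8
position: [0.4774, 0.165, 0.1042]
ee_rot: [-0.69, 0.691, -0.153, 0.153]
wrist_force: [0.3, -0.2, 0.1]
finger_gap: 0.605
```

>>> carry_out(targets=[[[0,0,0,0,0,0,0],[0,0,0,0,0,0,0],[0,0,0,0,0,0,0]]])

```text
clock: 35.05
position: [0.4773, 0.1649, 0.1038]
ee_rot: [-0.69, 0.691, -0.153, 0.152]
wrist_force: [0.5, 0.4, 0.6]
finger_gap: 0.145
```

```bash
python3 -c "
from h import *
go([.4777,.1648,.0918],-.436);print(get_state()['finger_gap'])"
```

```text
shift [0.0004 0.012  0.0001] turn [ 0.001   0.0001 -0.0013] pos [0.4773 0.1649 0.1038] q6 0.632 t 35.05 yaw -0.436
0.1446571835040696
```

>>> carry_out(targets=[[[0.0003,0.006,0,0,0,0,0],[0.0003,0.0105,0,0,0,0,0],[0.0003,0.012,0,0,0,0,0],[0.0003,0.012,0,0,0,0,0],[0.0003,0.012,0,0,0,0,0]]])

```text
clock: 35.47
position: [0.478, 0.1648, 0.0923]
ee_rot: [-0.69, 0.69, -0.153, 0.153]
wrist_force: [0.7, 0.1, 0.6]
finger_gap: 0.0
```

>>> carry_out(targets=[[[0,0.0004,0,0,0,0,0],[0,0.0008,0,0,0,0,0]]])

```text
clock: 35.63
position: [0.4784, 0.1649, 0.0919]
ee_rot: [0.69, -0.69, 0.153, -0.153]
wrist_force: [0.4, 0.1, -0.0]
finger_gap: -0.003
```

>>> carry_out(targets=[[[0,0.0002,0,0,0,0,0]]])

```text
clock: 35.72
position: [0.4783, 0.1649, 0.0917]
ee_rot: [0.69, -0.69, 0.153, -0.153]
wrist_force: [-0.3, -0.3, -1.0]
finger_gap: 0.003
```

>>> carry_out(targets=[[[0,0.0002,0,0,0,0,0]]])

```text
clock: 35.8
position: [0.4783, 0.1649, 0.0915]
ee_rot: [0.69, -0.69, 0.153, -0.153]
wrist_force: [0.5, 0.4, 0.2]
finger_gap: -0.002
```

>>> carry_out(targets=[[[0,0.0002,0,0,0,0,0]]])

```text
clock: 35.88
position: [0.4782, 0.1649, 0.0913]
ee_rot: [-0.69, 0.69, -0.153, 0.153]
wrist_force: [-0.2, -0.7, -0.5]
finger_gap: -0.003
```

>>> carry_out(targets=[[[-0.0002,0.0002,-0.0003,0,0,0,0]]])

```text
clock: 35.97
position: [0.478, 0.1647, 0.0911]
ee_rot: [0.69, -0.69, 0.153, -0.153]
wrist_force: [0.1, -0.2, 0.5]
finger_gap: -0.001
```

>>> carry_out(targets=[[[-0.0001,0.0002,-0.0002,0,0,0,0]]])

```text
clock: 36.05
position: [0.4777, 0.1646, 0.0909]
ee_rot: [0.69, -0.69, 0.153, -0.153]
wrist_force: [-0.7, 1.2, 1.0]
finger_gap: 0.004
```

>>> carry_out(targets=[[[0,0,0,0,0,0,0]]])

```text
clock: 36.13
position: [0.4778, 0.1646, 0.0909]
ee_rot: [0.69, -0.69, 0.153, -0.153]
wrist_force: [-0.6, -0.5, 1.1]
finger_gap: -0.001
```

>>> carry_out(targets=[[[0,0,0,0,0,0,0]]])

```text
clock: 36.22
position: [0.4778, 0.1646, 0.0909]
ee_rot: [-0.69, 0.69, -0.153, 0.153]
wrist_force: [0.7, 0.4, 0.9]
finger_gap: -0.004
```

>>> carry_out(targets=[[[0,0,0,0,0,0,0]]])

```text
clock: 36.3
position: [0.4778, 0.1646, 0.0909]
ee_rot: [0.69, -0.69, 0.153, -0.153]
wrist_force: [-0.7, 0.3, 0.7]
finger_gap: 0.003
```

>>> carry_out(targets=[[[0,0,0,0,0,0,0]]])

```text
clock: 36.38
position: [0.4778, 0.1646, 0.0909]
ee_rot: [-0.69, 0.69, -0.153, 0.153]
wrist_force: [1.3, 1.0, 0.8]
finger_gap: -0.001
```

>>> carry_out(targets=[[[0,0,0,0,0,0,0]]])

```text
clock: 36.47
position: [0.4778, 0.1646, 0.0909]
ee_rot: [-0.69, 0.69, -0.153, 0.153]
wrist_force: [0.2, 0.6, 0.2]
finger_gap: 0.004
```

>>> carry_out(targets=[[[0,0,0,0,0,0,0]]])

```text
clock: 36.55
position: [0.4778, 0.1646, 0.0908]
ee_rot: [-0.69, 0.69, -0.153, 0.153]
wrist_force: [-0.0, 1.5, 0.5]
finger_gap: 0.003
```

>>> carry_out(targets=[[[-0.0001,0.0002,-0.0002,0,0,0,0],[-0.0002,0.0004,-0.0003,0,0,0,0]]])

```text
clock: 36.72
position: [0.4776, 0.1644, 0.0905]
ee_rot: [0.69, -0.69, 0.153, -0.153]
wrist_force: [1.2, 0.2, 2.9]
finger_gap: 0.001
```

>>> carry_out(targets=[[[0,0,0,0,0,0,0]]])

```text
clock: 36.8
position: [0.4776, 0.1644, 0.0905]
ee_rot: [0.69, -0.69, 0.153, -0.153]
wrist_force: [0.2, 0.8, 2.8]
finger_gap: -0.001
```

>>> carry_out(targets=[[[0,0,0,0,0,0,0]]])

```text
clock: 36.88
position: [0.4776, 0.1644, 0.0905]
ee_rot: [0.69, -0.69, 0.153, -0.153]
wrist_force: [0.1, 0.6, 3.3]
finger_gap: 0.001
```

>>> carry_out(targets=[[[0,0,0,0,0,0,0]]])

```text
clock: 36.97
position: [0.4776, 0.1644, 0.0905]
ee_rot: [0.69, -0.69, 0.153, -0.153]
wrist_force: [0.2, 0.0, 2.3]
finger_gap: 0.002
```

>>> carry_out(targets=[[[0,0,0,0,0,0,0]]])

```text
clock: 37.05
position: [0.4776, 0.1644, 0.0905]
ee_rot: [0.69, -0.69, 0.153, -0.153]
wrist_force: [-0.1, 0.5, 2.8]
finger_gap: -0.005
```

>>> carry_out(targets=[[[-0.0001,0.0002,-0.0002,0,0,0,0],[-0.0002,0.0004,-0.0003,0,0,0,0]]])

```text
clock: 37.22
position: [0.4772, 0.1642, 0.0901]
ee_rot: [0.69, -0.69, 0.153, -0.153]
wrist_force: [0.7, 1.1, 3.2]
finger_gap: -0.006
```

>>> carry_out(targets=[[[0,0,0,0,0,0,0]]])

```text
clock: 37.3
position: [0.4772, 0.1642, 0.09]
ee_rot: [-0.69, 0.69, -0.153, 0.153]
wrist_force: [0.2, 1.0, 3.3]
finger_gap: -0.002
```

>>> carry_out(targets=[[[0,0,0,0,0,0,0]]])

```text
clock: 37.38
position: [0.4772, 0.1642, 0.0901]
ee_rot: [0.69, -0.69, 0.153, -0.153]
wrist_force: [0.5, 1.2, 3.7]
finger_gap: 0.002
```

>>> carry_out(targets=[[[0,0,0,0,0,0,0]]])

```text
clock: 37.47
position: [0.4772, 0.1642, 0.09]
ee_rot: [-0.69, 0.69, -0.153, 0.153]
wrist_force: [0.3, -0.2, 3.7]
finger_gap: -0.001
```

>>> carry_out(targets=[[[0,0,0,0,0,0,0]]])

```text
clock: 37.55
position: [0.4771, 0.1642, 0.09]
ee_rot: [-0.69, 0.69, -0.153, 0.153]
wrist_force: [-0.3, 2.0, 3.4]
finger_gap: -0.001
```

>>> carry_out(targets=[[[-0.0003,0.0005,-0.0004,0,0,0,0],[-0.0005,0.001,-0.0008,0,0,0,0]]])

```text
clock: 37.72
position: [0.4765, 0.1637, 0.0891]
ee_rot: [0.69, -0.69, 0.153, -0.153]
wrist_force: [0.6, 0.5, 4.3]
finger_gap: -0.002
```

>>> carry_out(targets=[[[0,0,0,0,0,0,0]]])

```text
clock: 37.8
position: [0.4764, 0.1637, 0.089]
ee_rot: [0.69, -0.69, 0.153, -0.153]
wrist_force: [0.4, 1.6, 5.2]
finger_gap: 0.0
```

>>> carry_out(targets=[[[0,0,0,0,0,0,0]]])

```text
clock: 37.88
position: [0.4764, 0.1637, 0.0891]
ee_rot: [0.69, -0.69, 0.153, -0.153]
wrist_force: [0.5, 0.7, 4.1]
finger_gap: 0.001
```

>>> carry_out(targets=[[[0,0,0,0,0,0,0]]])

```text
clock: 37.97
position: [0.4764, 0.1637, 0.0891]
ee_rot: [0.69, -0.69, 0.153, -0.153]
wrist_force: [-0.1, 1.9, 4.5]
finger_gap: 0.0
```

>>> carry_out(targets=[[[0,0,0,0,0,0,0]]])

```text
clock: 38.05
position: [0.4764, 0.1637, 0.0891]
ee_rot: [0.69, -0.69, 0.153, -0.153]
wrist_force: [1.3, 1.6, 4.9]
finger_gap: 0.002
```

The push test shows a firm stop at z≈0.0908 with no free play. It yields at about 2.7 N, so the squeeze is about 1.3 mm. Retreating.

>>> carry_out(targets=[[[0,-0.005,0,0,0,0,0],[0,-0.015,0,0,0,0,0],[0,-0.035,0,0,0,0,0],[0,-0.065,0,0,0,0,0],[0,-0.1,0,0,0,0,0],[0,-0.13,0,0,0,0,0],[0,-0.14,0,0,0,0,0],[0,-0.14,0,0,0,0,0]]])

```text
clock: 38.72
position: [0.478, 0.1639, 0.2323]
ee_rot: [0.691, -0.69, 0.151, -0.155]
wrist_force: [0.4, 0.1, -0.8]
finger_gap: 0.005
```

>>> carry_out(targets=[[[0,0,0,0,0,0,0],[0,0,0,0,0,0,0],[0,0,0,0,0,0,0],[0,0,0,0,0,0,0],[0,0,0,0,0,0,0],[0,0,0,0,0,0,0],[0,0,0,0,0,0,0],[0,0,0,0,0,0,0]]])

```text
clock: 39.38
position: [0.4762, 0.1637, 0.2288]
ee_rot: [-0.69, 0.69, -0.153, 0.153]
wrist_force: [-1.1, -0.7, 0.8]
finger_gap: 0.001
```

```bash
python3 -c "
from workcell import *
s=get_state(); print(s['position'],s['wrist_force'],s['clock']); print(job_done())"
```

```text
[0.47624711 0.16365852 0.22875868] [-1.10423257 -0.737764    0.81888373] 39.3833
the job is handed in; nothing more can be done
None
```

I moved the stand by its post to the middle of the mat and let go of it. I then screwed the levelling foot down in two turns, 1.60 + 1.17 rad clockwise (about 6.2 mm), and handed the job in at about 39 s of the 72 s allowed.

- **Placing:** I let go of the post at (0.558, 0.2125). My colour measurement puts the mat centre at the same point. The trained network's mat centre was up to about 12 mm off that, still well inside the 30 mm limit.
- **Levelling, first push test:** it put the initial gap at roughly 4.9 mm.
- **Levelling, second push test:** after the first turn, between 1.3 and 1.9 mm seemed left. Its readings did not agree well, with slopes of 1.6 to 2.2 N/mm, so I took about 1.4 mm.
- **Levelling, last push test:** there was no free play, and the knob gave way only at about 2.7 N. That means a squeeze of about 1.3 mm, give or take 0.2 mm, within the allowed 0.5 to 1.8 mm.
- **Not checked:** the 200 camera calls ran out during the second push test. The final pose and the bystanders were therefore not checked by picture, and the four foot loads come only from force and position readings. The arm was raised well clear at the end.

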